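# Hold a chain tensioner back past its click

### The arm

A 6-joint arm with a two-finger parallel gripper is mounted at the origin on the work surface. World frame = base frame: x ahead of the robot, y to its left, z up, the work surface at z = 0. Lengths are in m, angles in rad, forces in N, time in s.
With the tool pointing down it reaches from about 0.25 to 0.775 m from the base axis. Payload 4 kg.
Tool frame: the origin (TCP) lies at the very end of the fingers, on their centre line; the grasp point (between the pads) lies 19 mm behind it; z points along the fingers, y is the line along which they close (so a half turn about z gives the same grasp; the last joint's range is limited). The gripper opens to 85 mm and grips with 20 to 120 N. Pads are 22 mm wide; open, the fingers measure 114 mm over their backs; the gripper's body (76 mm by 85 mm) begins 54 mm behind the grasp point. The pads swing forward as they close: fully open they stand 13 mm farther back than shut.
Start: joints at [-1.246, 0.087, 1.371, -0, 1.684, -0.103], TCP at [0.228, -0.5, 0.231] pointing down, gripper open.
Joint ranges: [-3.1, 3.1], [-0.76, 2.03], [0.27, 2.55], [-1.08, 4.22], [0.17, 2.65], [-2.57, 2.57]. Speed limits (rad/s): [2.79, 2.79, 3.14, 3.14, 3.14, 3.14].

### API

Orientations are given as a unit quaternion [x, y, z, w].
In Python, from workcell import robot gives the robot as it stands.
- The arm moves only by the tool arm_command, never from a script. Its argument "targets" is a list of rows, each an object of numbers: "hand": the opening, from 0 (shut) to 1 (fully open); "x", "y", "z": the shift along the tool's x, y, z in mm; "ax", "ay", "az": the turn, a rotation vector about the tool's x, y, z in degrees. A call has 1 to 5 rows; each row is the pose to reach, as a shift and turn from the pose commanded when the call began, along the tool's axes at that moment; what a row does not reach only later rows make up. A row lasts 1/10 s, in which the tool goes at most 50 mm and 8.59 degrees, less where a joint would pass 70% of its speed; a pose out of reach is approached as far as the arm can. A call with a gripper value outside its range is refused whole. The fingers move at their own pace and stop on an object; "grip_force" is the grip in N (left out, the last holds). Time passes only in rows, so rows that repeat a pose let the fingers close. It gives the time, the measured TCP pose, the force, the opening and the grip force at its end, in the units of the state.
- robot.sense(): the state, without advancing time (a new reading comes with each control period).
- robot.capture(name): name is "scene" or "top"; returns (picture, depth): 400x640x3 uint8, blue, green, red; 400x640 float32, m along the optical axis (not along the pixel's ray), 0 where there is no reading.
- robot.camera_model(name): a dict with "intrinsics" (3x3 intrinsics, pixels), "rvec" (rotation vector, rad) and "tvec" (3), from world to camera coordinates, as OpenCV has them. Camera axes: x right, y down, z forward; pixel columns grow to the right and rows downward; lengths in m; the calibration is good to about 2 mm. A picture is of the moment at which its call begins. camera_model takes no time and is no camera call.
- robot.job_done(): hands the job in; it is judged then, once.
The state is a dict: "clock": time; "joint_positions": joint angles; "qd": joint speeds; "joint_torque": joint torques, N m; "tool_pos": TCP position; "eef_rot": TCP orientation; "force": force on the tool from outside, world axes, zero at the start; "ft_torque": the same for the moment, N m; "finger_gap": finger opening in m; "finger_force": force on a finger pad.
Only numpy, scipy, OpenCV 4.12 (cv2) and the standard library are available. Lean on these libraries where they do the work, as an engineer would, in place of code of your own. Each camera call takes 0.05 s, during which the arm holds its last target. There are 200 camera calls.

### The job

On the blue tensioner fixture, swing the red cam lever fully over to unlock the tensioner arm, then push the arm back against its spring, past the click of the brass pawl, so that the yellow line on top of the arm stands over the green band, short of the red band and the end stop. Finish while holding it there with the gripper, keeping the push on so a mechanic can fit the chain: the pawl only clicks, and the arm springs forward if let go. Leave the loose parts on the bench and on the fixture where they are.

Things in the scene. Friction and masses are not known exactly. Their poses are not given: they have to be found in the camera images.
- fixture: Fixed fixture: blue plate 230 x 300 x 15 mm (x -90 to +140, y -130 to +170 mm of its origin). Origin on the bench, x is the direction in which the arm is pushed back, z up. The arm is hinged at its left (+y) end; behind it (+x) the red cam lever; beyond its free (-y) end the brass click pawl. On the plate under the arm: bands white (before the click), green (hold zone), red (too far).
- tensioner (a joint): Arm angle, rad: 0 = sprung fully forward (-x), grows as it is pushed back (counter-clockwise from above), end stop 0.52. Yellow centre line over white to 0.30, green 0.30 to 0.47, red beyond. At 0 the arm points from pivot to the fixture's -y, leaning 0.25 rad to -x. Spring 0.75 Nm at 0, 1.5 Nm at 0.5 (5 to 11 N at shoe_push). Blocked near 0 by the cam nose while the lever is below about 1.0.
- shoe_push (a point): Centre of the upright front face of the orange shoe, 140 mm from the pivot axis, 45 mm above the bench; moves with the arm. Its +x axis is the push direction, square into the face; -y points to the arm's free end. Arm: steel blade 12 mm thick (18 with shoe), 30 to 60 mm above the bench, ending 175 mm from the pivot; shoe from 83 to 158 mm from the pivot.
- pivot (a point): Top of the arm's vertical pivot axis, 61 mm above the bench, on the hub (36 mm across, its coil spring 47 mm across, bolt head up to 67 mm high). Fixed to the fixture at (0, 110) mm of its origin.
- cam_lever (a joint): Red cam lever's angle about its vertical axis, rad: 0 = locked, handle to the fixture's +y (leaning 0.25 rad to +x); grows clockwise seen from above; 1.6 = end stop, fully over and free, handle to +x. Starts at 0 to 0.2, stays where it is left; friction 0.12 Nm.
- lever_knob (a point): Centre of the top of the lever's knob: upright red cylinder 22 mm in diameter, from 79 to 119 mm above the bench, 72 mm from the lever axis; it stands on a flat red handle bar 14 mm wide whose top is 79 mm above the bench. Grip it from above or push it round its arc.
- pawl (a point): Top of the brass click pawl's nose, 55 mm above the bench, at the arm's free end, 176 mm from the pivot; steel housing 30 mm wide behind it, farther from the pivot. The arm's brass tooth snaps over it between 0.20 and 0.30 rad, adding up to about 2 N to the push. It does not hold the arm.
- lever_axis (a point): The lever's vertical axis, at 79 mm above the bench (top of the handle bar). Fixed to the fixture.
- tappet_a: Bystander: loose steel tappet 28 mm in diameter, 45 mm high, standing on the fixture plate at its back right corner. Origin at its underside.
- tappet_b: Bystander: loose steel tappet 28 mm in diameter, 45 mm high, standing on the fixture plate at its front left corner. Origin at its underside.
- spring_pack: Bystander: steel and black valve spring assembly 44 mm in diameter, 112 mm high, standing at the left of the bench. Origin at its underside.
- spray_can: Bystander: spray can 66 mm in diameter, 190 mm high, standing at the left of the bench. Origin at its underside.
- sprocket: Bystander: dark steel chain sprocket 108 mm across, 22 mm high, lying at the right of the bench. Origin at its underside.
- slotted_disc: Bystander: steel disc 110 mm across, 30 mm thick, with a slot, lying at the right of the bench. Origin at its underside.

How it is judged:
On the way, in this order (a step that is already met when the one before it is completed fails the run):
1. the cam lever is swung over (beyond 1.35 rad), the arm still forward (value of joint cam_lever above 1.35 rad and value of joint tensioner below 0.1 rad), for 0.2 s.
2. the gripper pushes the arm past the click, into the green band (beyond 0.30 rad) (value of joint tensioner above 0.3 rad and contact force between the fingers and tensioner above 3 N), for 0.2 s.
At the end, for the whole second after the job is handed in: The arm is held still (under 0.05 rad/s) by the gripper's fingers (contact force over 3 N) between 0.30 and 0.47 rad, i.e. past the click with its yellow line over the green band; the cam lever is over (beyond 1.35 rad); every loose part is within 30 mm of where it began (all of step 2 and value of joint tensioner below 0.47 rad and value of joint cam_lever above 1.35 rad and velocity of joint tensioner between -0.05 and 0.05 rad/s and distance of each of tappet_a, tappet_b, spring_pack, spray_can, sprocket, slotted_disc from where it was at the start of the episode below 0.03 m); the arm keeps its last pose, push and grip.
It fails at once if a loose part is moved more than 30 mm (distance of any of tappet_a, tappet_b, spring_pack, spray_can, sprocket, slotted_disc from where it was at the start of the episode above 0.03 m).
It also fails if it takes over 51 s, if anything falls off the work surface, if the arm or the gripper's body presses on something with over 40 N, if the wrist force passes 120 N, or if a joint passes its speed limit or range.

## Working session

There is one attempt and no reset: what is moved stays moved. The work goes in short steps, Python scripts to look and compute and a tool call to move; the robot and the scene stay as the last step left them, time stands still between calls to the robot, and variables do not carry over. Pictures are saved under pics/ and viewed, at most 10 in all, crops included, and the job is handed in when it is done.

Besides the shell and the picture viewer there is one more tool, called after ">>>" in YAML: its name, and indented under it one key for each argument. arm_command: Moves the arm, as the interface text tells. Its arguments: {"type":"object","properties":{"targets":{"type":"array","items":{"type":"object","properties":{"hand":{"type":"number"},"x":{"type":"number"},"y":{"type":"number"},"z":{"type":"number"},"ax":{"type":"number"},"ay":{"type":"number"},"az":{"type":"number"}}}},"grip_force":{"type":"number"}},"required":["targets"]}

```bash
mkdir -p pics; cat > h.py <<'E'
import numpy as np, cv2
from workcell import robot
def cloud(name):
    im,d=robot.capture(name); c=robot.camera_model(name)
    K=np.array(c["intrinsics"]);R=cv2.Rodrigues(np.array(c["rvec"],float))[0];t=np.array(c["tvec"],float).ravel()
    v,u=np.mgrid[:400,:640]
    P=np.stack([(u-K[0,2])/K[0,0]*d,(v-K[1,2])/K[1,1]*d,d],-1)
    W=(P-t)@R
    W[d==0]=np.nan
    return im,W
E
python3 - <<'E'
from h import *
for n in("top","scene"):
    im,W=cloud(n); cv2.imwrite(f"pics/{n}0.png",im); np.savez(f"{n}0.npz",im=im,W=W)
    print(n,W[200,320],W[50,50],W[350,600])
s=robot.sense();print(s)
E
```

```text
top [0.5542484  0.02358215 0.01660617] [ 1.47633826  1.55748623 -0.75226071] [ 0.26404457 -0.4327906   0.55202171]
scene [0.41509203 0.08642777 0.00221104] [-0.88480618 -0.4442177   0.22509246] [ 1.05761258  1.03135598 -0.74707811]
{'clock': 0.1, 'joint_positions': array([-1.24611947e+00,  8.79117355e-02,  1.37213834e+00,  2.33113623e-05,
        1.68361873e+00, -1.03128818e-01]), 'qd': array([ 0.00024029, -0.00237583, -0.00257906, -0.00104599,  0.00046222,
        0.00082746]), 'joint_torque': array([ 2.61818721e-03, -3.53017008e+01, -3.14217997e+01,  1.96586888e-05,
        7.91420782e-03, -9.74550680e-07]), 'tool_pos': array([ 0.2280215 , -0.4999983 ,  0.23022158]), 'eef_rot': array([ 9.77209080e-01,  2.12276556e-01, -1.03244835e-04, -1.03299350e-03]), 'force': array([-0.57194311,  0.1999904 , -0.02362767]), 'ft_torque': array([-0.01399474,  0.00576097, -0.00569954]), 'finger_force': 0.0, 'finger_gap': 0.085472659620682}
```

View pics/top0.png

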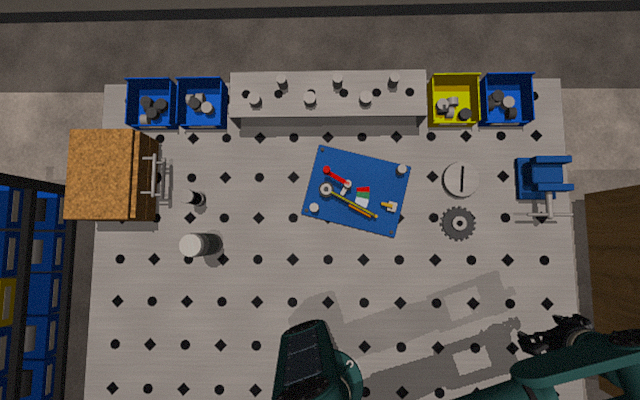

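View pics/scene0.png

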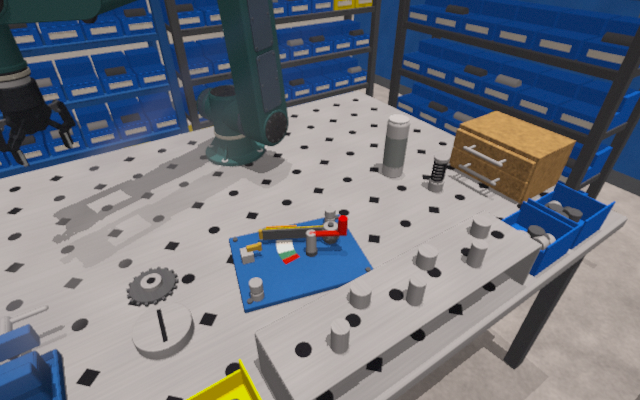

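```bash
python3 - <<'E'
from h import *
D=np.load("top0.npz");im=D["im"];W=D["W"]
hsv=cv2.cvtColor(im,cv2.COLOR_BGR2HSV);H,S,V=[hsv[...,i].astype(int) for i in range(3)]
z=W[...,2]
ws=(W[...,0]>.2)&(W[...,0]<.9)&(abs(W[...,1])<.6)
pl=ws&(H>95)&(H<125)&(S>110)&(abs(z-.015)<.006)
p=W[pl][:,:2].astype(np.float32); r=cv2.minAreaRect(p);print("plate",len(p),r,np.round(cv2.boxPoints(r),4).tolist())
red=ws&((H<6)|(H>174))&(S>130)
for lo,hi in((.07,.088),(.11,.128)):
    m=red&(z>lo)&(z<hi);q=W[m]
    if len(q): print("red",lo,len(q),q.mean(0),q.min(0),q.max(0))
ora=ws&(H>=7)&(H<18)&(S>130)&(z>.05)&(z<.07)
q=W[ora];print("orange",len(q),q.mean(0),q.min(0),q.max(0))
yel=ws&(H>22)&(H<34)&(S>120)&(z>.05)&(z<.07)
q=W[yel];print("yel",len(q),q.mean(0),q.min(0),q.max(0))
E
```

```text
plate 5622 ((0.6658065915107727, -0.004129230976104736), (1.1970657110214233, 0.43079066276550293), 86.91373443603516) [[0.41850000619888306, -0.5902000069618225], [0.8486999869346619, -0.6133999824523926], [0.913100004196167, 0.5819000005722046], [0.4828999936580658, 0.6050999760627747]]
red 0.07 88 [0.60952814 0.0157024  0.07807897] [ 0.53708602 -0.06163863  0.07084286] [0.72669592 0.54669418 0.08781326]
red 0.11 46 [0.64006674 0.01709784 0.1180966 ] [ 0.51931053 -0.13464749  0.11040738] [0.86682771 0.54665137 0.12403764]
orange 189 [0.59842386 0.41298167 0.06040953] [ 0.49034133 -0.45637735  0.05007328] [0.80658591 0.56085624 0.06999133]
yel 209 [ 0.7030922  -0.24153853  0.05985969] [ 0.50163565 -0.45912603  0.0500362 ] [0.89969625 0.54761353 0.06999614]
```

The top view shows the plate with corners at (322,146), (411,166), (397,238) and (303,213), the knob at (327,170), the hub at (326,189), the pawl at (389,206) and the sprocket and disc to its right. The scene view shows the same from behind: the knob is at (343,225), tappet_a at (256,288) and tappet_b at (330,214). I'll restrict the region and refit.

```bash
cat > m.py <<'E'
from h import *
def masks(n,suf="0"):
    D=np.load(f"{n}{suf}.npz");im=D["im"];W=D["W"]
    hsv=cv2.cvtColor(im,cv2.COLOR_BGR2HSV);H,S,V=[hsv[...,i].astype(int) for i in range(3)]
    return im,W,H,S,V
if __name__=="__main__":
  for n in("top","scene"):
    im,W,H,S,V=masks(n);z=W[...,2]
    b=np.zeros(z.shape,bool)
    if n=="top": b[135:250,290:420]=1
    else: b[200:315,220:380]=1
    pl=b&(H>95)&(H<125)&(S>110)&(abs(z-.015)<.008)
    p=W[pl][:,:2].astype(np.float32); r=cv2.minAreaRect(p);print(n,"plate",len(p),r,np.round(cv2.boxPoints(r),4).tolist(),"z",np.median(z[pl]))
    def rep(l,m):
        q=W[m]
        if len(q): print(l,len(q),np.round(q.mean(0),4),np.round(q.min(0),4),np.round(q.max(0),4))
    red=b&((H<6)|(H>174))&(S>130)
    rep("bar",red&(z>.07)&(z<.088)); rep("knob",red&(z>.113)&(z<.125));rep("knobside",red&(z>.09))
    rep("orange",b&(H>=7)&(H<18)&(S>130)&(z>.03)&(z<.07))
    rep("yel",b&(H>20)&(H<34)&(S>120)&(z>.05)&(z<.07))
    gray=b&(S<60)
    N,L,st,c=cv2.connectedComponentsWithStats((gray&(z>.04)).astype(np.uint8))
    for i in range(1,N):
        if st[i,4]>15: rep("gray%s"%np.round(c[i]),(L==i))
E
python3 m.py
python3 - <<'E'
import cv2
a=cv2.imread("pics/top0.png")[135:250,285:425];b=cv2.imread("pics/scene0.png")[200:310,215:385]
a=cv2.resize(a,(560,300) and None,fx=4,fy=4,interpolation=cv2.INTER_CUBIC) if 0 else cv2.resize(a,(365,300),interpolation=cv2.INTER_CUBIC)
b=cv2.resize(b,(435,300),interpolation=cv2.INTER_CUBIC)
cv2.imwrite("pics/crop0.png",cv2.hconcat([a,b]))
E
```

```text
top plate 5413 ((0.5855876207351685, -0.08803083002567291), (0.2978961169719696, 0.2299048751592636), 75.7862319946289) [[0.4375999867916107, -0.20419999957084656], [0.6603999733924866, -0.2606000006198883], [0.7336000204086304, 0.02810000069439411], [0.510699987411499, 0.08460000157356262]] z 0.014162459319380268
bar 79 [ 0.6138 -0.0315  0.078 ] [ 0.5983 -0.0616  0.0733] [ 0.6323 -0.0023  0.0878]
knob 40 [0.6327 0.003  0.1183] [ 0.6226 -0.0055  0.1142] [0.6427 0.0118 0.1214]
knobside 45 [0.6322 0.0026 0.1173] [ 0.6226 -0.0055  0.1023] [0.6427 0.0118 0.1214]
orange 37 [ 0.5188 -0.0972  0.0587] [ 0.5017 -0.164   0.0524] [ 0.5378 -0.0646  0.0635]
yel 126 [ 0.5384 -0.1013  0.0576] [ 0.499 -0.191  0.05 ] [ 0.577  -0.0109  0.0672]
gray[401. 169.] 72 [ 0.6435 -0.2224  0.0582] [ 0.6308 -0.2344  0.0402] [ 0.6563 -0.2092  0.0648]
gray[345. 188.] 76 [ 0.5843 -0.0521  0.0633] [ 0.5622 -0.0674  0.0425] [ 0.6078 -0.0381  0.0819]
gray[326. 190.] 172 [0.5812 0.0033 0.0587] [ 0.5529 -0.0409  0.0413] [0.6055 0.0255 0.0702]
gray[313. 207.] 67 [0.528  0.042  0.0593] [0.5143 0.0287 0.0459] [0.5414 0.055
[... 539 characters left out ...]
1] [ 0.6246 -0.0094  0.0902] [0.6455 0.011  0.1226]
orange 16 [ 0.5236 -0.0879  0.0617] [ 0.5086 -0.1164  0.0602] [ 0.5348 -0.0661  0.063 ]
yel 160 [ 0.5359 -0.1155  0.0597] [ 0.4974 -0.195   0.0502] [ 0.575  -0.0129  0.0646]
gray[330. 212.] 121 [0.5333 0.0382 0.0564] [0.5168 0.0272 0.0408] [0.5426 0.0536 0.0645]
gray[301. 233.] 618 [ 0.563  -0.0655  0.0576] [ 0.5079 -0.142   0.04  ] [0.6105 0.0244 0.0836]
gray[245. 252.] 81 [ 0.5353 -0.1996  0.0428] [ 0.5169 -0.2108  0.0401] [ 0.5494 -0.1856  0.0455]
gray[349. 298.] 2282 [ 0.8239 -0.1261  0.1281] [ 0.7884 -0.2275  0.118 ] [ 0.8747 -0.0281  0.1595]
gray[256. 285.] 185 [ 0.6493 -0.227   0.0576] [ 0.6317 -0.2388  0.0406] [ 0.66  -0.212  0.064]
```

View pics/crop0.png

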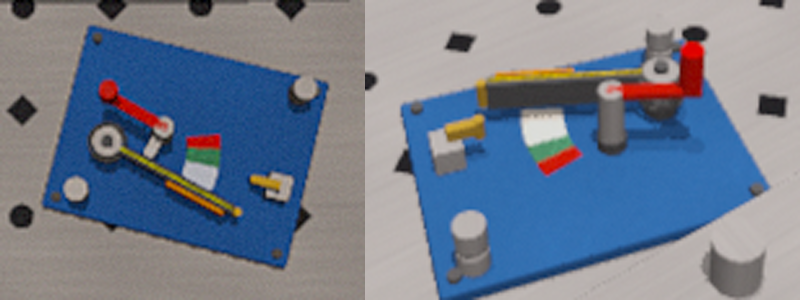

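The crop confirms the layout: the knob is up-left at (107,90), the lever axis post at (163,127), the hub at (106,142), the arm runs to (237,212), the pawl is at (265,181), and both tappets are clear of the paths. Next I'll work out the lever axis and the waypoints.

```bash
cat > go.py <<'E'
import numpy as np, sys
from workcell import robot
def st():
    s=robot.sense(); q=s["eef_rot"]; return s, 2*np.arctan2(q[1],q[0])
def rel(cur,psi,tgt,psi2):
    "shift in tool mm, az deg (tool down) from cur/psi to tgt/psi2"
    d=np.array(tgt)-cur; c,s=np.cos(psi),np.sin(psi)
    return np.round([1e3*(c*d[0]+s*d[1]),1e3*(s*d[0]-c*d[1]),-1e3*d[2],np.degrees(psi-psi2)],1)
E
python3 - <<'E'
from m import *
from go import *
for n,(u0,v0,u1,v1) in dict(top=(335,175,358,200),scene=(295,215,325,262)).items():
    im,W,H,S,V=masks(n);z=W[...,2];b=np.zeros(z.shape,bool);b[v0:v1,u0:u1]=1
    g=b&(S<70)&(z>.074)&(z<.092); q=W[g]; print(n,"axis top",len(q),q.mean(0),q.min(0),q.max(0))
    b[:]=0
    if n=="top": b[135:250,290:420]=1
    else: b[200:315,220:380]=1
    m=b&((H<6)|(H>174))&(S>130)&(z>.072)&(z<.086); q=W[m][:,:2]
    l=cv2.fitLine(q.astype(np.float32),cv2.DIST_HUBER,0,.01,.01).ravel(); l=l if l[1]>0 else -l
    print("bar line theta",np.arctan2(l[0],l[1]),l)
s,psi=st(); k=np.array([.6343,.0017])
print(psi, rel(s["tool_pos"],psi,[*k,.16],.99), rel(s["tool_pos"],psi,[*k,.088],.99))
E
```

```text
top axis top 30 [ 0.59405833 -0.05909895  0.07868673] [ 0.58647959 -0.06735885  0.07533481] [ 0.60778288 -0.04651047  0.08188915]
bar line theta 0.5113366 [ 0.48934335  0.87209123  0.6136564  -0.03191048]
scene axis top 55 [ 0.59904056 -0.06311724  0.07964604] [ 0.58535136 -0.07145925  0.07405326] [ 0.61046253 -0.05003995  0.08357237]
bar line theta 0.6349581 [ 0.59314376  0.80509657  0.62103176 -0.02754196]
0.42780827799994064 [ 577.8 -287.9   70.2  -32.2] [ 577.8 -287.9  142.2  -32.2]
```

>>> arm_command:
  targets:
    - {"x":45,"y":-22,"z":0,"hand":1}
    - {"x":90,"y":-45,"z":0,"hand":1}
    - {"x":135,"y":-67,"z":0,"hand":1}
    - {"x":180,"y":-90,"z":0,"hand":1}
    - {"x":225,"y":-112,"z":0,"hand":1}

```text
schema error: expected keys hand, x, y, z, ax, ay, az
```

>>> arm_command:
  targets:
    - {"x":45,"y":-22,"z":0,"hand":1}
    - {"x":90,"y":-45,"z":0,"hand":1}
    - {"x":135,"y":-67,"z":0,"hand":1}
    - {"x":180,"y":-90,"z":0,"hand":1}
    - {"x":225,"y":-112,"z":0,"hand":1}

```text
schema error: expected keys hand, x, y, z, ax, ay, az
```

>>> arm_command:
  targets:
    - {"x":30,"y":-15,"z":10,"az":-6.4,"hand":0.7}
    - {"x":60,"y":-30,"z":25,"az":-12.8,"hand":0.7}
    - {"x":90,"y":-45,"z":40,"az":-19.2,"hand":0.7}
    - {"x":128,"y":-64,"z":55,"az":-25.6,"hand":0.7}
    - {"x":128,"y":-64,"z":70,"az":-32,"hand":0.7}

```text
schema error: expected keys hand, x, y, z, ax, ay, az
```

```bash
python3 - <<'E'
from h import *
from go import *
im,W=cloud("scene");cv2.imwrite("pics/a1.png",cv2.resize(im[150:330,200:440],(800,600)))
s,psi=st();k=[.6343,.0017]
print(s["clock"],s["tool_pos"],psi,s["finger_gap"],s["force"],rel(s["tool_pos"],psi,[*k,.088],.99))
E
```

```text
0.15 [ 0.22804382 -0.50005787  0.23039732] 0.42777365534182477 0.08545393097416695 [ 0.42965012 -0.01021361 -0.56442788] [ 577.8 -288.   142.4  -32.2]
```

View pics/a1.png

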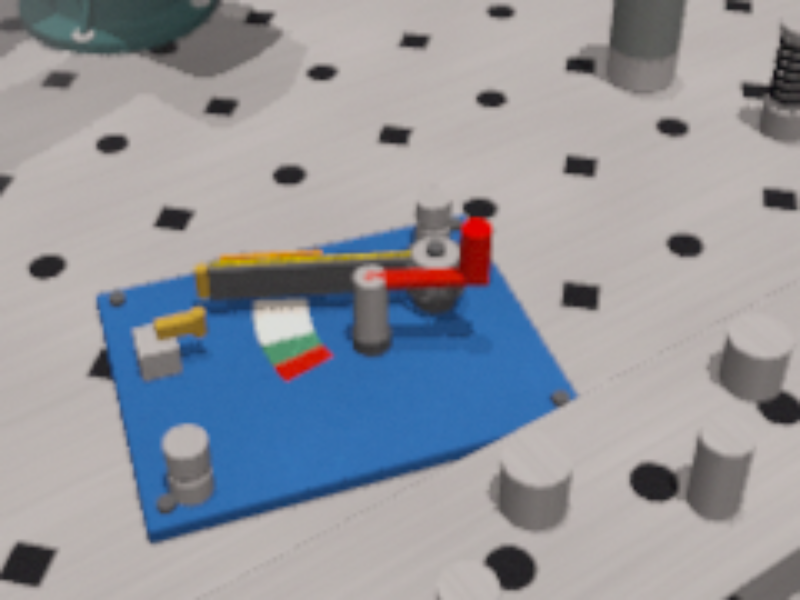

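All keys are required, so the moves were refused. The picture shows an unchanged scene with the knob at crop (475,250). I'll resend with every key filled in.

>>> arm_command:
  targets:
    - {"x":45,"y":-22,"z":0,"ax":0,"ay":0,"az":0,"hand":1}
    - {"x":90,"y":-45,"z":0,"ax":0,"ay":0,"az":0,"hand":1}
    - {"x":135,"y":-67,"z":0,"ax":0,"ay":0,"az":0,"hand":1}
    - {"x":180,"y":-90,"z":0,"ax":0,"ay":0,"az":0,"hand":1}
    - {"x":225,"y":-112,"z":0,"ax":0,"ay":0,"az":0,"hand":1}

```text
clock: 0.65
tool_pos: [0.3863, -0.3045, 0.2311]
eef_rot: [0.977, 0.212, -0.0, -0.0]
force: [0.3, -0.3, 0.4]
finger_gap: 0.085
finger_force: 0.0
```

>>> arm_command:
  targets:
    - {"x":45,"y":-22,"z":0,"ax":0,"ay":0,"az":0,"hand":1}
    - {"x":90,"y":-45,"z":0,"ax":0,"ay":0,"az":0,"hand":1}
    - {"x":135,"y":-67,"z":0,"ax":0,"ay":0,"az":0,"hand":1}
    - {"x":180,"y":-90,"z":0,"ax":0,"ay":0,"az":0,"hand":1}
    - {"x":225,"y":-112,"z":0,"ax":0,"ay":0,"az":0,"hand":1}

```text
clock: 1.15
tool_pos: [0.5438, -0.1101, 0.231]
eef_rot: [0.977, 0.212, -0.0, 0.0]
force: [0.7, -0.2, 0.7]
finger_gap: 0.0854
finger_force: 0.0
```

>>> arm_command:
  targets:
    - {"x":30,"y":-15,"z":10,"ax":0,"ay":0,"az":-6.4,"hand":0.7}
    - {"x":60,"y":-30,"z":20,"ax":0,"ay":0,"az":-12.8,"hand":0.7}
    - {"x":90,"y":-45,"z":30,"ax":0,"ay":0,"az":-19.2,"hand":0.7}
    - {"x":128,"y":-64,"z":40,"ax":0,"ay":0,"az":-25.6,"hand":0.7}
    - {"x":128,"y":-64,"z":60,"ax":0,"ay":0,"az":-32,"hand":0.7}

```text
clock: 1.65
tool_pos: [0.6356, 0.0036, 0.1711]
eef_rot: [0.879, 0.478, 0.002, -0.0]
force: [-0.4, -0.5, 0.3]
finger_gap: 0.0595
finger_force: 0.0
```

```bash
python3 - <<'E'
from go import *
s,psi=st();k=[.6343,.0017]
print(s["clock"],s["tool_pos"],psi,s["finger_gap"],s["force"],rel(s["tool_pos"],psi,[*k,.088],.99))
E
```

```text
1.65 [0.63561162 0.0035743  0.17108973] 0.9959770064550422 0.059471552318819225 [-0.42853661 -0.4752159   0.31916934] [-2.3 -0.1 83.1  0.3]
```

>>> arm_command:
  targets:
    - {"x":-2,"y":0,"z":25,"ax":0,"ay":0,"az":0,"hand":0.7}
    - {"x":-2,"y":0,"z":50,"ax":0,"ay":0,"az":0,"hand":0.7}
    - {"x":-2,"y":0,"z":70,"ax":0,"ay":0,"az":0,"hand":0.7}
    - {"x":-2,"y":0,"z":83,"ax":0,"ay":0,"az":0,"hand":0.6}
    - {"x":-2,"y":0,"z":83,"ax":0,"ay":0,"az":0,"hand":0.35}

```text
clock: 2.15
tool_pos: [0.6301, -0.0022, 0.0852]
eef_rot: [0.881, 0.473, -0.002, -0.002]
force: [-0.2, -0.3, -0.2]
finger_gap: 0.0378
finger_force: 0.0
```

>>> arm_command:
  targets:
    - {"x":0,"y":0,"z":0,"ax":0,"ay":0,"az":0,"hand":0.35}
    - {"x":0,"y":0,"z":0,"ax":0,"ay":0,"az":0,"hand":0.35}
    - {"x":0,"y":0,"z":0,"ax":0,"ay":0,"az":0,"hand":0.35}

```text
clock: 2.45
tool_pos: [0.6328, -0.0025, 0.0901]
eef_rot: [0.881, 0.473, 0.001, 0.001]
force: [-1.2, -0.8, -0.1]
finger_gap: 0.0295
finger_force: 0.0
```

```bash
python3 - <<'E'
from h import *
from go import *
im,W=cloud("scene");cv2.imwrite("pics/a2.png",cv2.resize(im[130:310,200:440],(800,600)))
s,psi=st();A=np.array([.5975,-.061]);p=s["tool_pos"]
print(s["clock"],p,psi,s["finger_gap"],s["finger_force"],s["force"])
r0=p[:2]-A;th0=np.arctan2(r0[0],r0[1]);print("th0",th0,np.hypot(*r0))
cur,ps=p,psi
for j in range(5):   # 4 calls of .32 rad + rest
  rows=[]
  for i in range(1,6):
    th=th0+ (j*5+i)*.078
    rows.append(rel(cur,ps,[*(A+.072*np.array([np.sin(th),np.cos(th)])),p[2]],psi-(th-th0)).tolist())
  print(round(th-.5,3),rows); cur=np.array([*(A+.072*np.array([np.sin(th),np.cos(th)])),p[2]]);ps=psi-(th-th0)
E
```

```text
2.5 [ 0.6325888  -0.00245911  0.08984887] 0.9862675084216294 0.029974567683434657 0.0 [ 0.02321483  0.08175016 -1.11613193]
th0 0.5399705898853497 0.068251444680015
0.43 [[3.8, 5.4, -0.0, 4.5], [3.4, 11.0, -0.0, 8.9], [2.5, 16.6, -0.0, 13.4], [1.3, 22.1, -0.0, 17.9], [-0.4, 27.4, -0.0, 22.3]]
0.82 [[0.0, 5.6, -0.0, 4.5], [-0.4, 11.2, -0.0, 8.9], [-1.2, 16.8, -0.0, 13.4], [-2.5, 22.2, -0.0, 17.9], [-4.2, 27.6, -0.0, 22.3]]
1.21 [[0.0, 5.6, -0.0, 4.5], [-0.4, 11.2, -0.0, 8.9], [-1.2, 16.8, -0.0, 13.4], [-2.5, 22.2, -0.0, 17.9], [-4.2, 27.6, -0.0, 22.3]]
1.6 [[0.0, 5.6, -0.0, 4.5], [-0.4, 11.2, -0.0, 8.9], [-1.2, 16.8, -0.0, 13.4], [-2.5, 22.2, -0.0, 17.9], [-4.2, 27.6, -0.0, 22.3]]
1.99 [[0.0, 5.6, -0.0, 4.5], [-0.4, 11.2, -0.0, 8.9], [-1.2, 16.8, -0.0, 13.4], [-2.5, 22.2, -0.0, 17.9], [-4.2, 27.6, -0.0, 22.3]]
```

View pics/a2.png

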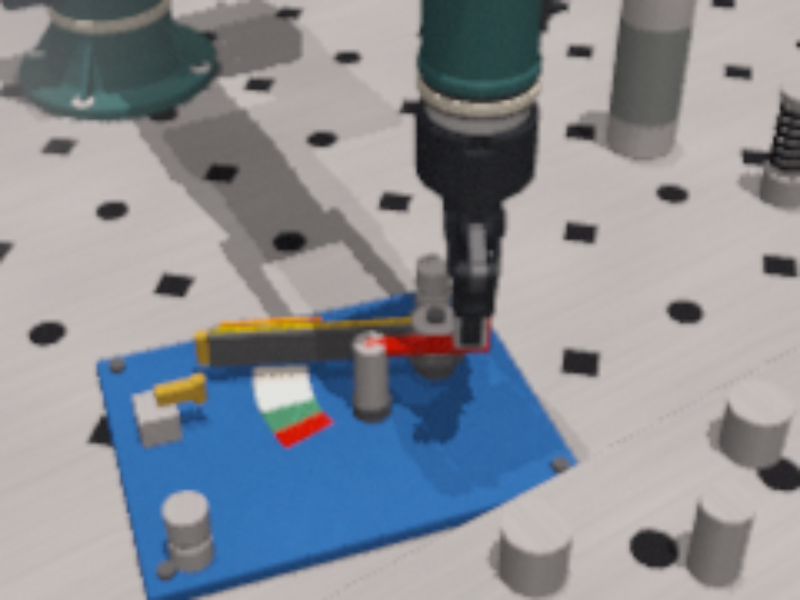

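The fingers straddle the knob at crop (475,330). Now I'll swing the lever.

>>> arm_command:
  targets:
    - {"x":4,"y":5.4,"z":0,"ax":0,"ay":0,"az":4.5,"hand":0.35}
    - {"x":3.4,"y":11,"z":0,"ax":0,"ay":0,"az":8.9,"hand":0.35}
    - {"x":2.5,"y":16.6,"z":0,"ax":0,"ay":0,"az":13.4,"hand":0.35}
    - {"x":1.3,"y":22,"z":0,"ax":0,"ay":0,"az":17.9,"hand":0.35}
    - {"x":-0.4,"y":27.4,"z":0,"ax":0,"ay":0,"az":22.3,"hand":0.35}

```text
clock: 3.0
tool_pos: [0.6547, -0.0171, 0.0892]
eef_rot: [0.956, 0.293, 0.001, -0.001]
force: [-0.0, 1.2, -0.0]
finger_gap: 0.0299
finger_force: 1.0
```

>>> arm_command:
  targets:
    - {"x":0,"y":5.6,"z":0,"ax":0,"ay":0,"az":4.5,"hand":0.35}
    - {"x":-0.4,"y":11.2,"z":0,"ax":0,"ay":0,"az":8.9,"hand":0.35}
    - {"x":-1.2,"y":16.8,"z":0,"ax":0,"ay":0,"az":13.4,"hand":0.35}
    - {"x":-2.5,"y":22.2,"z":0,"ax":0,"ay":0,"az":17.9,"hand":0.35}
    - {"x":-4.2,"y":27.6,"z":0,"ax":0,"ay":0,"az":22.3,"hand":0.35}

```text
clock: 3.5
tool_pos: [0.6667, -0.0424, 0.0892]
eef_rot: [0.995, 0.102, 0.0, -0.001]
force: [-1.2, 1.4, 0.5]
finger_gap: 0.03
finger_force: 0.9
```

```bash
python3 - <<'E'
from go import *
s,psi=st();A=np.array([.5975,-.061]);p=s["tool_pos"];r=p[:2]-A
print(s["clock"],p,psi,s["finger_gap"],s["finger_force"],s["force"],"a",np.arctan2(r[0],r[1])-.5,np.hypot(*r))
E
```

```text
3.5 [ 0.66674997 -0.04238498  0.08921299] 0.2052024743886787 0.030018059897404335 0.8970301039516926 [-1.18156647  1.41488495  0.52150633] a 0.8081948698589874 0.07170827685184028
```

>>> arm_command:
  targets:
    - {"x":0,"y":5.6,"z":0,"ax":0,"ay":0,"az":4.5,"hand":0.35}
    - {"x":-0.4,"y":11.2,"z":0,"ax":0,"ay":0,"az":8.9,"hand":0.35}
    - {"x":-1.2,"y":16.8,"z":0,"ax":0,"ay":0,"az":13.4,"hand":0.35}
    - {"x":-2.5,"y":22.2,"z":0,"ax":0,"ay":0,"az":17.9,"hand":0.35}
    - {"x":-4.2,"y":27.6,"z":0,"ax":0,"ay":0,"az":22.3,"hand":0.35}

```text
clock: 4.0
tool_pos: [0.6682, -0.0703, 0.0892]
eef_rot: [0.996, -0.092, 0.0, -0.001]
force: [-1.0, 2.2, 0.6]
finger_gap: 0.0297
finger_force: 0.8
```

>>> arm_command:
  targets:
    - {"x":0,"y":5.6,"z":0,"ax":0,"ay":0,"az":4.5,"hand":0.35}
    - {"x":-0.4,"y":11.2,"z":0,"ax":0,"ay":0,"az":8.9,"hand":0.35}
    - {"x":-1.2,"y":16.8,"z":0,"ax":0,"ay":0,"az":13.4,"hand":0.35}
    - {"x":-2.5,"y":22.2,"z":0,"ax":0,"ay":0,"az":17.9,"hand":0.35}
    - {"x":-4.2,"y":27.6,"z":0,"ax":0,"ay":0,"az":22.3,"hand":0.35}

```text
clock: 4.5
tool_pos: [0.6592, -0.0966, 0.0891]
eef_rot: [0.959, -0.283, 0.0, -0.001]
force: [-0.2, 0.7, -0.0]
finger_gap: 0.0298
finger_force: 0.8
```

>>> arm_command:
  targets:
    - {"x":0,"y":1,"z":0,"ax":0,"ay":0,"az":0,"hand":0.35}
    - {"x":0,"y":2,"z":0,"ax":0,"ay":0,"az":0,"hand":0.35}
    - {"x":0,"y":2,"z":0,"ax":0,"ay":0,"az":0,"hand":0.35}

```text
clock: 4.8
tool_pos: [0.6584, -0.0988, 0.089]
eef_rot: [0.96, -0.281, 0.001, -0.0]
force: [0.3, 1.1, 0.9]
finger_gap: 0.0298
finger_force: 0.7
```

```bash
python3 - <<'E'
from go import *
s,psi=st();A=np.array([.5975,-.061]);p=s["tool_pos"];r=p[:2]-A
print(s["clock"],p,psi,s["finger_gap"],s["finger_force"],s["force"],"a",np.arctan2(r[0],r[1])-.5,np.hypot(*r))
E
```

```text
4.8 [ 0.65841723 -0.09881398  0.08904132] -0.5693423619457816 0.029807590615018892 0.6685202568769455 [0.33395477 1.06650354 0.93563907] a 1.6263289438357185 0.07169941300327985
```

The lever is at about 1.57 by geometry. Next I'll open slightly, retreat upwards and go in front of the shoe.

>>> arm_command:
  targets:
    - {"x":0,"y":-1,"z":0,"ax":0,"ay":0,"az":0,"hand":0.5}
    - {"x":0,"y":-1,"z":0,"ax":0,"ay":0,"az":0,"hand":0.55}
    - {"x":0,"y":-1,"z":-25,"ax":0,"ay":0,"az":0,"hand":0.55}
    - {"x":0,"y":-1,"z":-55,"ax":0,"ay":0,"az":0,"hand":0.55}
    - {"x":0,"y":-1,"z":-90,"ax":0,"ay":0,"az":0,"hand":0.3}

```text
clock: 5.3
tool_pos: [0.6575, -0.0981, 0.1775]
eef_rot: [0.96, -0.281, -0.002, 0.0]
force: [-0.4, -0.4, 0.1]
finger_gap: 0.0333
finger_force: 0.0
```

```bash
python3 - <<'E'
from go import *
from h import *
im,W=cloud("scene");hsv=cv2.cvtColor(im,cv2.COLOR_BGR2HSV);H,S=hsv[...,0],hsv[...,1];z=W[...,2]
b=np.zeros(z.shape,bool);b[200:315,220:380]=1
q=W[b&((H<6)|(H>174))&(S>130)&(z>.113)&(z<.125)];
if len(q):
  k=q.mean(0);print("knob",k,len(q),"a",np.arctan2(k[0]-.599,k[1]+.063)-.5)
s,psi=st();p=s["tool_pos"]
print(s["clock"],p,psi,s["finger_gap"],rel(p,psi,[.482,-.083,.17],-.5),rel(p,psi,[.482,-.083,.037],-.5))
E
```

```text
knob [ 0.66234974 -0.09760247  0.11932638] 76 a 1.5707277002059095
5.35 [ 0.66073601 -0.09882912  0.18670229] -0.5703520855301203 0.02655912925730179 [-159.    83.2   16.7   -4. ] [-159.    83.2  149.7   -4. ]
```

The knob is measured at 1.57 rad, so the lever is over.

>>> arm_command:
  targets:
    - {"x":-40,"y":21,"z":0,"ax":0,"ay":0,"az":-1,"hand":0}
    - {"x":-80,"y":42,"z":0,"ax":0,"ay":0,"az":-2,"hand":0}
    - {"x":-120,"y":63,"z":5,"ax":0,"ay":0,"az":-3,"hand":0}
    - {"x":-159,"y":83,"z":15,"ax":0,"ay":0,"az":-4,"hand":0}
    - {"x":-159,"y":83,"z":30,"ax":0,"ay":0,"az":-4,"hand":0}

```text
clock: 5.85
tool_pos: [0.4748, -0.0813, 0.1475]
eef_rot: [0.969, -0.248, -0.001, 0.0]
force: [0.8, -0.5, -0.2]
finger_gap: 0.0002
finger_force: 0.0
```

>>> arm_command:
  targets:
    - {"x":0,"y":0,"z":20,"ax":0,"ay":0,"az":0,"hand":0}
    - {"x":0,"y":0,"z":50,"ax":0,"ay":0,"az":0,"hand":0}
    - {"x":0,"y":0,"z":75,"ax":0,"ay":0,"az":0,"hand":0}
    - {"x":0,"y":0,"z":95,"ax":0,"ay":0,"az":0,"hand":0}
    - {"x":0,"y":0,"z":105,"ax":0,"ay":0,"az":0,"hand":0}

```text
clock: 6.35
tool_pos: [0.4782, -0.0818, 0.041]
eef_rot: [0.969, -0.248, -0.002, 0.0]
force: [-0.0, 0.6, 0.2]
finger_gap: 0.0002
finger_force: 0.0
```

```bash
python3 - <<'E'
from go import *
from h import *
im,W=cloud("scene");cv2.imwrite("pics/a3.png",cv2.resize(im[130:310,200:440],(800,600)))
s,psi=st();p=s["tool_pos"]
print(s["clock"],p,psi,s["finger_gap"],s["force"],rel(p,psi,[.482,-.083,.037],-.5))
E
```

```text
6.4 [ 0.47774134 -0.08163367  0.04015179] -0.5005975790676345 0.0003829836116918296 [-0.87763459  0.13660426 -1.3071421 ] [ 4.4 -0.8  3.2 -0. ]
```

View pics/a3.png

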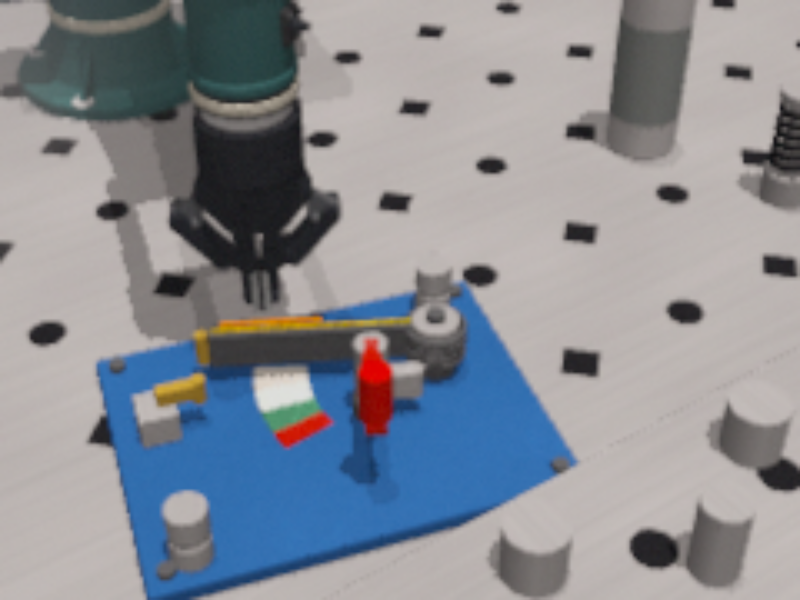

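The closed fingers at crop (260,290) stand in front of the shoe, and the lever points to +x. Next I'll approach until contact.

>>> arm_command:
  targets:
    - {"x":8,"y":0,"z":1,"ax":0,"ay":0,"az":0,"hand":0}
    - {"x":16,"y":0,"z":2,"ax":0,"ay":0,"az":0,"hand":0}
    - {"x":24,"y":0,"z":2,"ax":0,"ay":0,"az":0,"hand":0}
    - {"x":27,"y":0,"z":2,"ax":0,"ay":0,"az":0,"hand":0}
    - {"x":30,"y":0,"z":2,"ax":0,"ay":0,"az":0,"hand":0}

```text
clock: 6.9
tool_pos: [0.5054, -0.096, 0.042]
eef_rot: [0.969, -0.248, -0.002, -0.0]
force: [-6.3, 2.3, 6.0]
finger_gap: -0.0001
finger_force: 3.3
```

```bash
python3 - <<'E'
from go import *
s,psi=st();p=s["tool_pos"];P=np.array([.5843,.004])
print(s["clock"],p,psi,s["force"])
f=lambda a:[*(P+.125*np.array([-np.sin(.5-a),-np.cos(.5-a)])-.023*np.array([np.cos(.5-a),-np.sin(.5-a)])),.038]
n=np.array([np.cos(psi),np.sin(psi)]);d=np.array([np.sin(psi),-np.cos(psi)])
print("along arm",(p[:2]-P)@d,"normal",(p[:2]-P)@n)
for a in (0,.05,.1,.15,.2,.25,.3,.35,.385): print(a,rel(p,psi,f(a),-.5+a))
E
```

```text
6.9 [ 0.50540258 -0.09603487  0.0420297 ] -0.5007176255283293 [-6.34099459  2.29459889  5.95475912]
along arm 0.1256295303035491 normal -0.02118958122137775
0 [-1.7 -0.6  4.  -0. ]
0.05 [ 4.6  0.4  4.  -2.9]
0.1 [10.9  1.   4.  -5.8]
0.15 [17.2  1.4  4.  -8.6]
0.2 [ 23.6   1.4   4.  -11.5]
0.25 [ 29.9   1.2   4.  -14.4]
0.3 [ 36.2   0.6   4.  -17.2]
0.35 [ 42.5  -0.3   4.  -20.1]
0.385 [ 46.9  -1.2   4.  -22.1]
```

Contact came where expected, at 6.7 N. Now I'll push along the arc in steps.

>>> arm_command:
  targets:
    - {"x":3,"y":0.3,"z":0,"ax":0,"ay":0,"az":-1.5,"hand":0}
    - {"x":7,"y":0.7,"z":0,"ax":0,"ay":0,"az":-3.5,"hand":0}
    - {"x":11,"y":1,"z":0,"ax":0,"ay":0,"az":-5.8,"hand":0}
    - {"x":15,"y":1.2,"z":0,"ax":0,"ay":0,"az":-7.5,"hand":0}
    - {"x":19,"y":1.4,"z":0,"ax":0,"ay":0,"az":-9.5,"hand":0}

```text
clock: 7.4
tool_pos: [0.5205, -0.1064, 0.042]
eef_rot: [0.986, -0.166, -0.002, -0.0]
force: [-7.6, 3.9, 5.9]
finger_gap: 0.0
finger_force: 4.1
```

```bash
cat > pu.py <<'E'
from go import *
s,psi=st();p=s["tool_pos"];P=np.array([.5843,.004])
print(s["clock"],p,psi,s["force"],s["joint_positions"].round(2))
# finger centre: along R, normal -0.0212 -> a from position
v=p[:2]-P; R=np.hypot(*v); ang=np.arctan2(-v[0],-v[1])   # angle of v from -y toward -x
a=.5-(ang-np.arcsin(.0225/R)); print("a est",a,"along",np.sqrt(R*R-.0225**2))
f=lambda a:[*(P+.125*np.array([-np.sin(.5-a),-np.cos(.5-a)])-.0225*np.array([np.cos(.5-a),-np.sin(.5-a)])),p[2]]
for t in(.2,.25,.3,.35,.385,.4): print(t,rel(p,psi,f(t),-.5+t))
E
python3 pu.py
```

```text
7.4 [ 0.52046945 -0.10638808  0.04197858] -0.3334489885093281 [-7.63020989  3.86105194  5.92584536] [-0.31  0.17  1.67 -0.    1.31  1.6 ]
a est 0.1531155870575307 along 0.1255134113304379
0.2 [ 5.9  0.5 -0.  -1.9]
0.25 [12.2  1.2 -0.  -4.8]
0.3 [18.5  1.7 -0.  -7.6]
0.35 [ 24.9   1.8  -0.  -10.5]
0.385 [ 29.3   1.7  -0.  -12.5]
0.4 [ 31.2   1.6  -0.  -13.4]
```

>>> arm_command:
  targets:
    - {"x":4,"y":0.4,"z":0,"ax":0,"ay":0,"az":-1.8,"hand":0}
    - {"x":8,"y":0.8,"z":0,"ax":0,"ay":0,"az":-3.5,"hand":0}
    - {"x":12,"y":1.2,"z":0,"ax":0,"ay":0,"az":-5,"hand":0}
    - {"x":16,"y":1.5,"z":0,"ax":0,"ay":0,"az":-7,"hand":0}
    - {"x":20,"y":1.7,"z":0,"ax":0,"ay":0,"az":-8.5,"hand":0}

```text
clock: 7.9
tool_pos: [0.5379, -0.1147, 0.0418]
eef_rot: [0.996, -0.093, -0.003, -0.0]
force: [-9.5, 3.2, 6.5]
finger_gap: 0.0003
finger_force: 5.0
```

```bash
python3 pu.py
```

```text
7.9 [ 0.53794688 -0.11468179  0.04182949] -0.1853136495279667 [-9.49729152  3.15954026  6.53367651] [-0.31  0.21  1.62 -0.    1.32  1.44]
a est 0.3051749108676405 along 0.1254102435035418
0.2 [-13.   -3.6  -0.    6.6]
0.25 [-6.8 -1.9 -0.   3.7]
0.3 [-0.6 -0.5 -0.   0.8]
0.35 [ 5.6  0.5 -0.  -2. ]
0.385 [10.   1.1 -0.  -4. ]
0.4 [11.9  1.3 -0.  -4.9]
```

>>> arm_command:
  targets:
    - {"x":3,"y":0.3,"z":0,"ax":0,"ay":0,"az":-1.2,"hand":0}
    - {"x":6,"y":0.6,"z":0,"ax":0,"ay":0,"az":-2.4,"hand":0}
    - {"x":9,"y":0.9,"z":0,"ax":0,"ay":0,"az":-3.6,"hand":0}
    - {"x":10,"y":1,"z":0,"ax":0,"ay":0,"az":-4,"hand":0}
    - {"x":10,"y":1,"z":0,"ax":0,"ay":0,"az":-4,"hand":0}

```text
clock: 8.4
tool_pos: [0.5473, -0.1177, 0.0418]
eef_rot: [0.998, -0.058, -0.004, -0.0]
force: [-10.1, 1.1, 7.8]
finger_gap: 0.0001
finger_force: 5.4
```

>>> arm_command:
  targets:
    - {"x":0,"y":0,"z":0,"ax":0,"ay":0,"az":0,"hand":0}
    - {"x":0,"y":0,"z":0,"ax":0,"ay":0,"az":0,"hand":0}
    - {"x":0,"y":0,"z":0,"ax":0,"ay":0,"az":0,"hand":0}

```text
clock: 8.7
tool_pos: [0.5471, -0.1177, 0.0418]
eef_rot: [0.998, -0.058, -0.004, -0.0]
force: [-10.6, 2.2, 7.4]
finger_gap: -0.0003
finger_force: 5.4
```

```bash
python3 pu.py; python3 - <<'E'
from h import *
im,W=cloud("scene");im2,W2=cloud("top")
a=cv2.resize(im[190:310,215:375],(640,480),interpolation=cv2.INTER_CUBIC)
cv2.imwrite("pics/a4.png",a)
for n,I,X in(("scene",im,W),("top",im2,W2)):
    hsv=cv2.cvtColor(I,cv2.COLOR_BGR2HSV);H,S=hsv[...,0],hsv[...,1];z=X[...,2]
    m=(H>20)&(H<34)&(S>120)&(z>.056)&(z<.066)&(abs(X[...,0]-.56)<.06)&(abs(X[...,1]+.09)<.1)
    q=X[m][:,:2].astype(np.float32)
    if len(q)>10:
        l=cv2.fitLine(q,cv2.DIST_HUBER,0,.01,.01).ravel();l=-l if l[1]>0 else l
        print(n,len(q),"a",.5-np.arctan2(-l[0],-l[1]),q.min(0),q.max(0))
E
```

```text
8.7 [ 0.54709046 -0.11766749  0.04180189] -0.11661853935940192 [-10.55476396   2.18345503   7.38557176] [-0.31  0.23  1.6  -0.    1.32  1.38]
a est 0.3809832221408404 along 0.12522490917958728
0.2 [-22.1  -6.4  -0.   10.5]
0.25 [-16.1  -4.3  -0.    7.6]
0.3 [-10.   -2.5  -0.    4.8]
0.35 [-3.9 -1.  -0.   1.9]
0.385 [ 0.5 -0.1 -0.  -0.1]
0.4 [ 2.4  0.2 -0.  -1. ]
scene 96 a 0.3881771 [ 0.5341732  -0.18840557] [ 0.5833261  -0.01605629]
top 34 a 0.37684804 [ 0.57666487 -0.06200433] [ 0.5833799  -0.01395114]
```

View pics/a4.png

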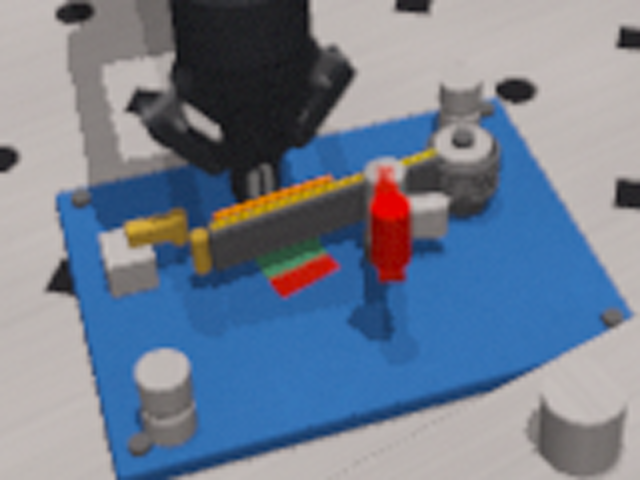

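The arm stands over the green band: finger geometry and both cameras put it at 0.38, 0.39 and 0.38 rad. The tooth is past the pawl, the push is a steady 10.6 N, the lever is over and the tappets are where they were. I'm handing it in.

```bash
python3 -c "
from workcell import robot
print(robot.job_done())"
```

```text
the job is handed in; nothing more can be done
None
```

I handed the job in with the gripper holding the tensioner arm at about 0.38 rad, over the green band, with a steady push of about 10.6 N, the cam lever over at about 1.57 rad, and no loose part touched; the judge returned no verdict.

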